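# Stir the drying beads in the clockwork canister

### The job

The drying beads that keep the clockwork rust-free have settled in a clump and need stirring: lift the loose lid off the canister and set it gently, right way up, on the middle of the round cork mat. Then take the yellow-handled rod from its stand, lower its end among the beads and, starting at the red tab, stir round well out from the middle for two full turns anticlockwise as seen from above, back to the red tab, so that the clump is broken up. Leave the rod standing in the canister, all the beads still inside and the toys and parts around left alone.

Things in the scene. Friction and masses are not known exactly. Their poses are not given: they have to be found in the camera images.
- canister: (mm) Aluminium canister fixed to the bench on a black rubber foot: outer diameter 118, wall 4, inner diameter 110, height 80, inner floor 5 above the underside. Origin: centre of its underside, z up. A red tab (16 wide, z 69 to 75, reaching 82 from the axis) sticks out on its own +x side, with a red stripe down the wall inside and out.
- lid: (mm) Aluminium lid, already unscrewed, at first resting loosely on the canister's mouth. From the underside: a black plug 102 in diameter and 6 high that hangs into the mouth, a disc 120 in diameter and 8 thick (z 6 to 14) with knurled edge, then a knurled central knob 28 in diameter (z 14 to 44). About 150 g. Origin: centre of the plug's underside, z up through the knob.
- rod: (mm) Stirring rod, at first standing upright in the wooden stand: round wooden shaft 12 in diameter from z 0 to 95, round yellow handle 18 in diameter from z 95 to 160. About 50 g. Origin: centre of its lower end, z along the rod up to the handle.
- stand: (mm) Dark wooden block 75 x 75, 50 high, fixed to the bench, with one hole of 15 diameter, 40 deep, in the middle of its top; the rod stands in it, its lower end 10 above the bench. Origin: centre of the underside.
- mat: (mm) Round cork mat, 160 in diameter, 4 thick, fixed to the bench: the place for the lid. Origin: centre of the underside.
- bead1: (mm) Chunky blue glazed drying bead, a smooth hard ball 20 in diameter, 15 g, one of seven in a single layer, at first clumped in the middle of the canister's floor. Origin: its centre.
- bead2: (mm) Chunky terracotta glazed drying bead, a smooth hard ball 20 in diameter, 15 g, one of seven in a single layer, at first clumped in the middle of the canister's floor. Origin: its centre.
- bead3: (mm) Chunky blue glazed drying bead, a smooth hard ball 20 in diameter, 15 g, one of seven in a single layer, at first clumped in the middle of the canister's floor. Origin: its centre.
- bead4: (mm) Chunky terracotta glazed drying bead, a smooth hard ball 20 in diameter, 15 g, one of seven in a single layer, at first clumped in the middle of the canister's floor. Origin: its centre.
- bead5: (mm) Chunky blue glazed drying bead, a smooth hard ball 20 in diameter, 15 g, one of seven in a single layer, at first clumped in the middle of the canister's floor. Origin: its centre.
- bead6: (mm) Chunky terracotta glazed drying bead, a smooth hard ball 20 in diameter, 15 g, one of seven in a single layer, at first clumped in the middle of the canister's floor. Origin: its centre.
- bead7: (mm) Chunky blue glazed drying bead, a smooth hard ball 20 in diameter, 15 g, one of seven in a single layer, at first clumped in the middle of the canister's floor. Origin: its centre.
- hen: (mm) Bystander: white enamelled tin hen on a green base, 75 long (x), 40 wide, 78 high. Origin: centre of underside.
- truck: (mm) Bystander: red tin fire truck, 110 long (x), 52 wide, 62 high. Origin: centre of underside.
- tweezers: (mm) Bystander: steel tweezers lying along their x, 125 long, 14 wide, 6 high. Origin: middle of underside.
- gear: (mm) Bystander: brass gear wheel lying flat, 53 in diameter, 12 high at the hub. Origin: centre of underside.
There are look-alikes about, which are no part of the job. Of the things shaped like the mat, the cork one is meant. Leave any purple look-alike of the lid alone.

How it is judged:
By the outcome, as a careful person would: the job done as asked, in the order asked, and still so for the second after the job is handed in, with the robot touching nothing.
It also fails if it takes over 72 s, if anything falls off the work surface, if the arm or the gripper's body presses on something with over 40 N, if the wrist force passes 120 N, or if a joint passes its speed limit or range.

### The arm

A 6-joint arm with a two-finger parallel gripper is mounted at the origin on the work surface. World frame = base frame: x ahead of the robot, y to its left, z up, the work surface at z = 0. Lengths are in mm, angles in rad, forces in N, time in s.
With the tool pointing down it reaches from about 350 to 975 mm from the base axis. Payload 7.1 kg.
Tool frame: the origin (TCP) lies at the very end of the fingers, on their centre line; the grasp point (between the pads) lies 19 mm behind it; z points along the fingers, y is the line along which they close (so a half turn about z gives the same grasp; the last joint's range is limited). The gripper opens to 88 mm and grips with 3 to 60 N. Pads are 20 mm wide; open, the fingers measure 115 mm over their backs; the gripper's body (75 mm by 178 mm) begins 61 mm behind the grasp point.
Start: joints at [1.305, 0.423, 1.63, -0, 1.089, -0.019], TCP at [152.657, 606.053, 222.675] pointing down, gripper open.
Joint ranges: [-3, 3], [-0.9, 2.11], [0.09, 2.58], [-1.31, 4.45], [0.11, 2.69], [-2.54, 2.54]. Speed limits (rad/s): [2.39, 2.39, 3.01, 3.14, 3.14, 3.14].

### API

Orientations are given as a rotation vector (axis times angle).
In Python, from workcell import ctrl, optics gives the robot as it stands.
- The arm moves only by the shell command python3 -m jog 'ROWS'. ROWS is JSON, a list of rows, each a list of 7 numbers: the shift along the tool's x, y, z in units of 40 mm (1.0 is 40 mm), then the turn, a rotation vector about the tool's x, y, z in units of 6 degrees (1.0 is 6 degrees), then the opening, from 0 (shut) to 1 (fully open). A call has 1 to 20 rows; each row shifts and turns the commanded pose from where the row before left it, along the tool's axes as they then stand; what a row does not reach is not made up. A row lasts 1/10 s, in which the tool goes at most 50 mm and 8.59 degrees, less where a joint would pass 70% of its speed; a pose out of reach is approached as far as the arm can. A call is refused whole if a number of a shift passes 1 or a number of a turn 1, either way. A call with a gripper value outside its range is refused whole. The fingers move at their own pace and stop on an object; the grip force is fixed at half the most. Time passes only in rows, so rows that do not move let the fingers close. It gives the time, the measured TCP pose, the force, the opening and the grip force at its end, in the units of the state.
- ctrl.get_obs(): the state, without advancing time (a new reading comes with each control period).
- optics.get_image(name): name is "scene" or "top" or "wrist"; returns the picture (480x640x3 uint8, red, green, blue); there is no depth.
- optics.camera_model(name): a dict with "fov_y" (degrees; the focal length in pixels is half the picture's height over the tangent of half this angle, whatever the lens; pixels are square), "cx", "cy" (the principal point, pixels), "view" (4x4, takes a point from world to camera coordinates); the wrist camera has in their place "hand_eye" (4x4, takes a point from camera to tool coordinates, whose origin is the TCP and whose axes are the flange's). Camera axes: x right, y up, looking along -z (the intrinsics and any distortion apply to the point x, -y, -z); pixel columns grow to the right and rows downward; lengths in mm; the calibration is good to about 2 mm. The wrist camera is an equidistant fisheye: a pixel r from the principal point sees the ray r / f radians off the axis. A picture is of the moment at which its call begins: read the wrist's pose just before it. camera_model takes no time and is no camera call.
- ctrl.close_job(): hands the job in; it is judged then, once.
Trained networks look in the newest picture that a camera, given by its name, has taken for a name from the list of things; names that differ only in an ending like _2 or _b are one class to them, and where a whole thing is asked for, a point or a joint stands for the part that bears it (a point fixed in the world has none). Each returns a list of dicts, best first, with "conf" (0 to 1); they miss things now and then, are a little off and sometimes report something else, mostly with a low value. They report only what shows in the picture. A call takes as long as a camera call. They do not tell look-alikes from the thing itself.
- optics.masks_of(target, camera): "pixels" (480x640 bool, what is visible of it) and "extent" ([centre column, centre row, width, height] in pixels, round what is visible of it).
The state is a dict: "t": time; "qpos": joint angles; "qvel": joint speeds; "joint_torque": joint torques, N m; "ee_pos": TCP position; "orientation": TCP orientation; "ft_force": force on the tool from outside, world axes, zero at the start; "moment": the same for the moment, N m; "width": finger opening in mm; "grasp_force": force on a finger pad.
Only numpy, scipy, OpenCV 4.12 (cv2) and the standard library are available. Lean on these libraries where they do the work, as an engineer would, in place of code of your own. Each camera call takes 0.05 s, during which the arm holds its last target. There are 200 camera calls.

## Working session

There is one attempt and no reset: what is moved stays moved. The work goes in short steps, Python scripts to look and compute and a shell command to move; the robot and the scene stay as the last step left them, time stands still between calls to the robot, and variables do not carry over. Pictures are saved under pics/ and viewed, at most 12 in all, crops included, and the job is handed in when it is done.

```bash
mkdir -p pics; ls; cat > h.py <<'E'
import numpy as np,cv2
from workcell import ctrl,optics
from scipy.spatial.transform import Rotation as R
def cam(n):
    m=optics.camera_model(n); f=240/np.tan(np.radians(m['fov_y'])/2); return m,f
def ray(n,u,v):
    m,f=cam(n); x=(u-m['cx'])/f; y=(v-m['cy'])/f
    V=np.array(m['view']); d=V[:3,:3].T@np.array([x,-y,-1]); c=-V[:3,:3].T@V[:3,3]
    return c,d
def at(n,u,v,z):
    c,d=ray(n,u,v); return c+d*(z-c[2])/d[2]
def px(n,p):
    m,f=cam(n); V=np.array(m['view']); q=V[:3,:3]@np.array(p)+V[:3,3]
    return m['cx']+f*q[0]/-q[2], m['cy']+f*-q[1]/-q[2]
def save(n,f):
    im=optics.get_image(n); cv2.imwrite('pics/'+f,im[:,:,::-1]); return im
E
python3 - <<'E'
from h import *
for n in('scene','top'):
    save(n,n+'.png'); m,f=cam(n); print(n,{k:v for k,v in m.items() if k!='view'},f,np.round(ray(n,320,240),2).tolist())
    for t in 'canister lid rod stand mat hen truck tweezers gear'.split():
        for d in optics.masks_of(t,n)[:3]: print(t,round(d['conf'],2),np.round(d['extent'],1),np.round(at(n,*d['extent'][:2],0)[:2]))
o=ctrl.get_obs();print(o['t'],o['orientation'],o['width'])
E
```

```text
pics
scene {'fov_y': 43.94966225539594, 'cx': 316.04685660748055, 'cy': 239.350600885468} 594.7729420795991 [[1239.49, 413.41, 1096.65], [-0.56, -0.3, -0.77]]
canister 0.9 [230.6 220.8  60.1  38.6] [ 497. -235.]
lid 0.87 [229.1 196.1  53.4  36.3] [ 429. -286.]
lid 0.61 [293.9 180.9  45.7  33.7] [ 302. -169.]
rod 0.76 [414.3 257.4  17.2  35.7] [384. 204.]
stand 0.71 [409.9 284.   51.9  47.3] [458. 225.]
mat 0.96 [304.5 269.9  63.7  55.9] [539.  -2.]
mat 0.69 [427.1 234.7  63.7  52. ] [305. 204.]
hen 0.59 [143.8 186.3  24.6  39.6] [ 507. -498.]
truck 0.76 [484.2 347.1  49.6  53.9] [532. 423.]
tweezers 0.58 [223.  305.9  41.   33.1] [ 711. -110.]
gear 0.73 [315.2 354.4  30.2  24.8] [717. 124.]
top {'fov_y': 43.71170984438965, 'cx': 313.90570945429937, 'cy': 248.43169297573388} 598.3504794688819 [[264.03, 7.91, 1704.11], [0.17, 0.0, -0.99]]
canister 0.6 [401.8 258.9  43.2  56.9] [ 502. -228.]
lid 0.85 [381.8 326.9  43.1  48. ] [ 307. -172.]
lid 0.61 [410.2 259.5  49.8  42.6] [ 501. -252.]
rod 0.71 [324.5 247.4  54.7  53.5] [530.  -5.]
stand 0.74 [244.1 264.8  31.8  31.9] [474. 224.]
mat 0.81 [326.5 248.2  53.2  52.2] [528. -11.]
mat 0.74 [252.9 325.   57.9  57.4] [303. 192.]
hen 0.58 [487.8 246.4  21.4  26.6] [ 544. -475.]
tweezers 0.43 [348.8 181.4   8.5   2.1] [727. -72.]
gear 0.68 [283.4 183.8  17.3  19.4] [716. 119.]
1.0 [3.86628173e-01 3.11768641e+00 2.55227523e-05] 87.82894720106033
```

View pics/top.png

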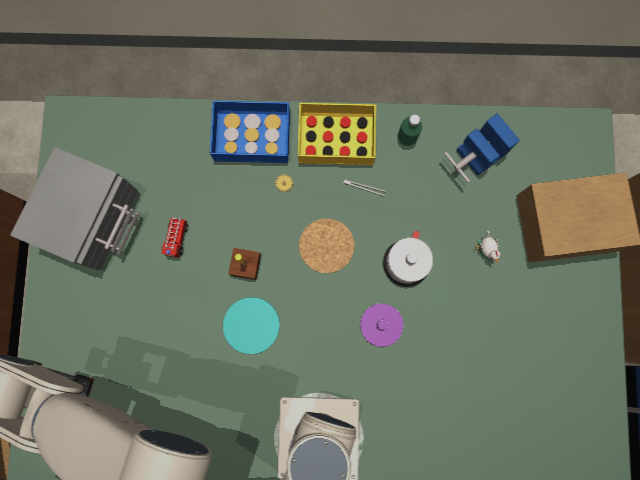

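View pics/scene.png

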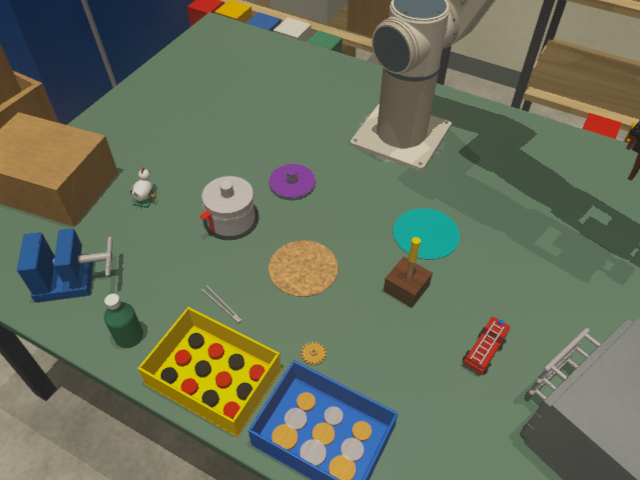

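The top picture shows the cork mat at (326,246), the silver lid at (409,261) with its knob at (411,258), the red tab at (416,234) and the rod top at (239,257) in its stand. The scene picture agrees: canister (229,205), cork mat (304,268), rod (414,255). The purple lid and teal mat are the decoys.

```bash
python3 - <<'E'
from h import *
a=cv2.imread('pics/top.png');b=cv2.imread('pics/scene.png')
def crop(i,x,y):
    return cv2.resize(i[y:y+60,x:x+80],(400,300),interpolation=cv2.INTER_CUBIC)
cv2.imwrite('pics/z.png',np.vstack([np.hstack([crop(a,370,225),crop(b,190,172)]),np.hstack([crop(a,205,235),crop(b,370,230)])]))
hsv=cv2.cvtColor(a,cv2.COLOR_BGR2HSV)
# cork mat fit
for n in('top','scene'):
    optics.get_image(n)
    d=optics.masks_of('mat',n)
    for k in d[:2]:
        c=max(cv2.findContours(k['pixels'].astype(np.uint8),0,1)[0],key=len)[:,0]
        P=np.array([at(n,u,v,4)[:2] for u,v in c],np.float32); print(n,cv2.minEnclosingCircle(P),cv2.fitEllipse(P))
    for k in optics.masks_of('stand',n)[:1]:
        print('stand',at(n,*np.argwhere(k['pixels'])[:,::-1].mean(0),40))
E
```

```text
top ((302.2060852050781, 197.33279418945312), 80.4283447265625) ((302.53912353515625, 197.9214630126953), (154.88037109375, 156.25547790527344), 142.24981689453125)
top ((535.0068969726562, -9.059040069580078), 80.71958923339844) ((535.31396484375, -8.708868026733398), (155.8410186767578, 158.15464782714844), 14.887958526611328)
stand [470.73914104 218.5392169   40.        ]
scene ((536.3380737304688, -7.036466598510742), 79.93154907226562) ((536.231689453125, -7.2481207847595215), (155.98138427734375, 156.8415985107422), 160.92994689941406)
scene ((302.1448059082031, 199.48199462890625), 80.8966293334961) ((299.1880798339844, 200.8339080810547), (148.21107482910156, 159.94847106933594), 170.13038635253906)
stand [485.73795869 224.91555587  40.        ]
```

View pics/z.png

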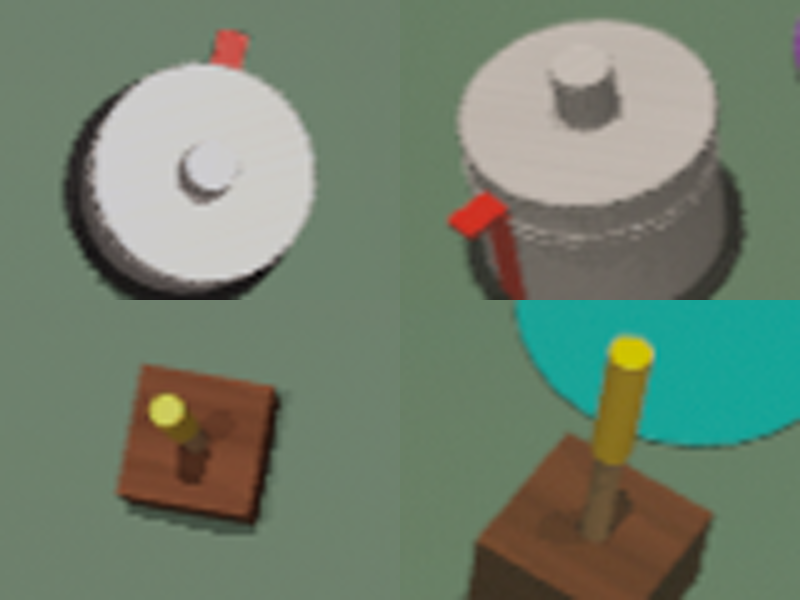

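The crops show the knob top at (412.4,257.7) in top and (226,184.8) in scene. The rod top is at (238,256.6) / (416,240), and the tab's outer edge at (416.2,231.1) / (201,216.8).

```bash
python3 - <<'E'
from h import *
def tri(p,q):
    A=[];B=[]
    for n,(u,v) in(('top',p),('scene',q)):
        c,d=ray(n,u,v); d=d/np.linalg.norm(d); M=np.eye(3)-np.outer(d,d); A.append(M);B.append(M@c)
    return np.round(np.linalg.lstsq(np.vstack(A),np.hstack(B),rcond=None)[0],1)
for k,p,q,z in(('knob',(412.4,257.7),(226,184.8),118),('disc',(410.2,259),(227.2,194.2),88),('tab',(416.2,231.1),(201,216.8),75),('rod',(238,256.6),(416,240),170),('mat',(326.5,248),(304.5,269.9),4)):
    print(k,tri(p,q),np.round(at('top',*p,z),1),np.round(at('scene',*q,z),1))
o=ctrl.get_obs(); Rm=R.from_rotvec(o['orientation']).as_matrix(); print(o['ee_pos'],Rm.round(3))
E
```

```text
knob [ 489.  -239.1  116.4] [ 489.4 -239.9  118. ] [ 489.9 -236.9  118. ]
disc [ 490.  -238.5   86.2] [ 490.  -238.7   88. ] [ 491.2 -236.8   88. ]
tab [ 570.1 -257.2   74.8] [ 570.  -257.1   75. ] [ 570.3 -257.1   75. ]
rod [473.4 220.6 169.4] [473.7 219.4 170. ] [473.4 221.8 170. ]
mat [529.9  -9.8 -15.4] [527.6 -11.1   4. ] [541.7  -0.9   4. ]
[152.62967849 606.04790124 222.66404317] [[-0.97   0.244 -0.   ]
 [ 0.244  0.97  -0.   ]
 [ 0.    -0.    -1.   ]]
```

Triangulated heights match the sizes given: knob top at 116–118, tab at 75 and 82 from the axis, rod top at 170. The lid is at (490,-238.5), the rod at (473.5,220.5) and the mat at (536,-8). The tool's closing axis is already tangential at the tab, so I keep this orientation.

```bash
cat >> h.py <<'E'
def go(*tgt):
    o=ctrl.get_obs(); p=np.array(o['ee_pos']); Rm=R.from_rotvec(o['orientation']).as_matrix()
    for t in tgt:
        d=Rm.T@(np.array(t)-p)/40; n=int(np.ceil(abs(d).max()/.9)); print(t,'units',d.round(3),'n',n,'per row',(d/n).round(3)); p=np.array(t)
    print('t',o['t'],'pos',np.round(o['ee_pos'],1),'rv',np.round(o['orientation'],3),'F',np.round(o['ft_force'],1),'w',round(o['width'],1),'g',o['grasp_force'],'q',np.round(o['qpos'],2))
E
python3 -m jog '[[-0.78,-0.57,0,0,0,0,1],[-0.78,-0.57,0,0,0,0,1],[-0.78,-0.57,0,0,0,0,1],[-0.78,-0.57,0,0,0,0,1],[-0.78,-0.57,0,0,0,0,1],[-0.78,-0.57,0,0,0,0,1],[-0.78,-0.57,0,0,0,0,1],[-0.78,-0.57,0,0,0,0,1],[-0.78,-0.57,0,0,0,0,1],[-0.78,-0.57,0,0,0,0,1],[-0.78,-0.57,0,0,0,0,1],[-0.78,-0.57,0,0,0,0,1]]'
python3 -m jog '[[-0.3,-0.89,0,0,0,0,1],[-0.3,-0.89,0,0,0,0,1],[-0.3,-0.89,0,0,0,0,1],[-0.3,-0.89,0,0,0,0,1],[-0.3,-0.89,0,0,0,0,1],[-0.3,-0.89,0,0,0,0,1],[-0.3,-0.89,0,0,0,0,1],[-0.3,-0.89,0,0,0,0,1],[-0.3,-0.89,0,0,0,0,1],[-0.3,-0.89,0,0,0,0,1],[-0.3,-0.89,0,0,0,0,1],[-0.3,-0.89,0,0,0,0,1],[-0.3,-0.89,0,0,0,0,1],[0,0,0,0,0,0,1]]'
python3 -c "
from h import *
go((490,-238.5,150),(490,-238.5,93))
save('wrist','w1.png');m=optics.camera_model('wrist');print(m)"
```

```text
t: 2.5
ee_pos: [449.8, 248.0, 222.9]
orientation: [0.387, 3.117, 0.001]
ft_force: [0.0, 0.8, 0.9]
width: 87.6
grasp_force: 0.0
t: 3.9
ee_pos: [487.7, -241.4, 222.9]
orientation: [0.392, 3.115, -0.002]
ft_force: [0.2, 0.6, 0.0]
width: 87.9
grasp_force: 0.0
(490, -238.5, 150) units [-0.035  0.086  1.823] n 3 per row [-0.012  0.029  0.608]
(490, -238.5, 93) units [0.003 0.002 1.425] n 2 per row [0.001 0.001 0.712]
t 3.9 pos [ 487.7 -241.4  222.9] rv [ 3.920e-01  3.115e+00 -2.000e-03] F [0.2 0.6 0. ] w 87.9 g 0.0 q [-0.48  0.3   1.81 -0.    1.03 -1.8 ]
{'fov_y': 65.70646984690485, 'cx': 319.65881283102243, 'cy': 238.94868904477772, 'hand_eye': array([[ 1.04895699e-03,  9.67323481e-01,  2.53543256e-01,
         6.87404741e+01],
       [ 9.99999441e-01, -9.80208102e-04, -3.97478878e-04,
         9.36219742e-02],
       [-1.35965498e-04,  2.53543531e-01, -9.67323968e-01,
        -1.61501181e+02],
       [ 0.00000000e+00,  0.00000000e+00,  0.00000000e+00,
         1.00000000e+00]])}
```

View pics/w1.png

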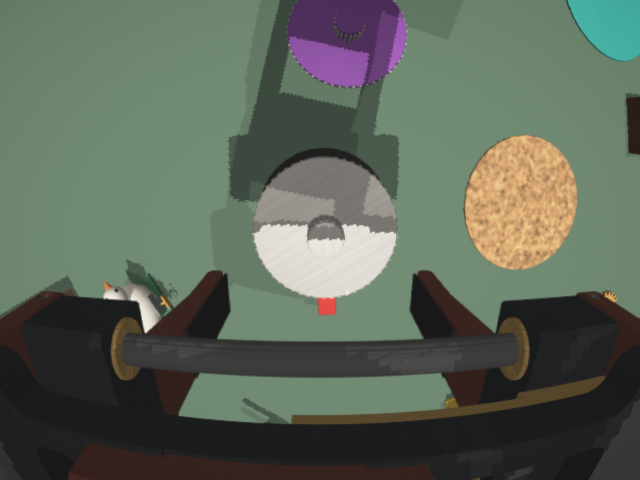

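The wrist view shows the silver knob at (325,238), lid edges at about 253–397, the tab at (327,307) directly beyond the lid, and the purple decoy well away at (348,35).

```bash
cat >> h.py <<'E'
def watt(u,v,z):
    m,f=cam('wrist'); o=ctrl.get_obs(); Rm=R.from_rotvec(o['orientation']).as_matrix(); H=np.array(m['hand_eye'])
    x,y=u-m['cx'],v-m['cy']; r=np.hypot(x,y)+1e-9; th=r/f
    d=np.array([np.sin(th)*x/r,-np.sin(th)*y/r,-np.cos(th)])
    c=Rm@H[:3,3]+o['ee_pos']; d=Rm@(H[:3,:3]@d); return (c+d*(z-c[2])/d[2]).round(1)
E
python3 -c "
from h import *
print(watt(325.5,240,118),watt(325,226,88),watt(327,314,75),watt(521,202,4))"
python3 -m jog '[[0,0.04,0.6,0,0,0,1],[-0.03,0.04,0.6,0,0,0,1],[0,0,0.6,0,0,0,1],[0,0,0,0,0,0,1]]'
python3 -c "
from h import *
go((490,-238.5,93))"
```

```text
[ 490.  -235.4  118. ] [ 486.2 -234.4   88. ] [ 570.  -253.2   75. ] [531.5 -12.3   4. ]
t: 4.35
ee_pos: [486.9, -232.4, 148.1]
orientation: [-0.384, -3.112, -0.004]
ft_force: [-1.0, -0.5, 0.3]
width: 87.6
grasp_force: 0.0
(490, -238.5, 93) units [-0.12  -0.131  1.375] n 2 per row [-0.06  -0.065  0.688]
t 4.35 pos [ 486.9 -232.4  148.1] rv [-0.384 -3.112 -0.004] F [-1.  -0.5  0.3] w 87.6 g 0.0 q [-0.47  0.4   1.87  0.    0.87 -1.79]
```

```bash
python3 -m jog '[[0,0,0.4,0,0,0,1],[-0.1,-0.1,0.3,0,0,0,1],[0,0,0,0,0,0,1],[0,0,0,0,0,0,1]]'
python3 -c "
from h import *
go((490,-238,93))"
```

```text
t: 4.75
ee_pos: [492.2, -239.6, 123.2]
orientation: [0.387, 3.118, -0.0]
ft_force: [0.2, 0.7, -1.0]
width: 87.8
grasp_force: 0.0
(490, -238, 93) units [0.064 0.026 0.755] n 1 per row [0.064 0.026 0.755]
t 4.75 pos [ 492.2 -239.6  123.2] rv [ 0.387  3.118 -0.   ] F [ 0.2  0.7 -1. ] w 87.8 g 0.0 q [-0.47  0.45  1.87  0.    0.82 -1.8 ]
```

```bash
python3 -m jog '[[0.05,0.03,0.4,0,0,0,1],[0,0,0.35,0,0,0,1],[0,0,0,0,0,0,0.6],[0,0,0,0,0,0,0],[0,0,0,0,0,0,0],[0,0,0,0,0,0,0],[0,0,0,0,0,0,0],[0,0,0,0,0,0,0]]'
python3 -c "
from h import *
go((490,-238,93))"
```

```text
t: 5.55
ee_pos: [490.5, -238.1, 93.0]
orientation: [0.387, 3.117, -0.0]
ft_force: [0.5, -0.4, -0.4]
width: 43.4
grasp_force: 0.0
(490, -238, 93) units [ 0.012 -0.001 -0.001] n 1 per row [ 0.012 -0.001 -0.001]
t 5.55 pos [ 490.5 -238.1   93. ] rv [ 0.387  3.117 -0.   ] F [ 0.5 -0.4 -0.4] w 43.4 g 0.0 q [-0.47  0.5   1.89  0.    0.76 -1.8 ]
```

```bash
python3 -m jog '[[0,0,0,0,0,0,0],[0,0,0,0,0,0,0],[0,0,0,0,0,0,0],[0,0,0,0,0,0,0],[0,0,0,0,0,0,0],[0,0,0,0,0,0,0],[0,0,-0.1,0,0,0,0],[0,0,-0.2,0,0,0,0],[0,0,-0.4,0,0,0,0],[0,0,-0.4,0,0,0,0],[0,0,-0.3,0,0,0,0],[0,0,-0.1,0,0,0,0],[0,0,0,0,0,0,0]]'
python3 -c "
from h import *
go((536,-8,60))"
```

```text
t: 6.85
ee_pos: [490.6, -238.1, 153.3]
orientation: [0.386, 3.117, -0.001]
ft_force: [-0.2, -0.2, -1.8]
width: 27.6
grasp_force: 30.0
(536, -8, 60) units [0.307 5.858 2.331] n 7 per row [0.044 0.837 0.333]
t 6.85 pos [ 490.6 -238.1  153.3] rv [ 3.860e-01  3.117e+00 -1.000e-03] F [-0.2 -0.2 -1.8] w 27.6 g 29.99983102083206 q [-0.47  0.4   1.86 -0.    0.88 -1.8 ]
```

```bash
python3 -m jog '[[0.02,0.3,0,0,0,0,0],[0.03,0.6,0,0,0,0,0],[0.04,0.8,0,0,0,0,0],[0.05,0.86,0,0,0,0,0],[0.05,0.86,0.2,0,0,0,0],[0.05,0.86,0.4,0,0,0,0],[0.03,0.8,0.5,0,0,0,0],[0.03,0.5,0.5,0,0,0,0],[0,0.28,0.4,0,0,0,0],[0,0,0.3,0,0,0,0],[0,0,0.1,0,0,0,0],[0,0,0,0,0,0,0],[0,0,0,0,0,0,0]]'
python3 -c "
from h import *
go((536,-8,25))
im=save('wrist','w2.png')[:,:,::-1]; s=save('scene','s2.png')[:,:,::-1]
cv2.imwrite('pics/v2.png',np.hstack([cv2.resize(im,(400,300)),cv2.resize(s[130:310,180:420],(400,300))]))"
```

```text
t: 8.15
ee_pos: [536.1, -8.4, 57.1]
orientation: [0.388, 3.117, 0.0]
ft_force: [-0.2, 0.1, -1.9]
width: 27.3
grasp_force: 30.0
(536, -8, 25) units [0.005 0.009 0.802] n 1 per row [0.005 0.009 0.802]
t 8.15 pos [536.1  -8.4  57.1] rv [0.388 3.117 0.   ] F [-0.2  0.1 -1.9] w 27.3 g 29.999777376651764 q [-0.04  0.55  1.92 -0.    0.68 -1.36]
```

View pics/v2.png

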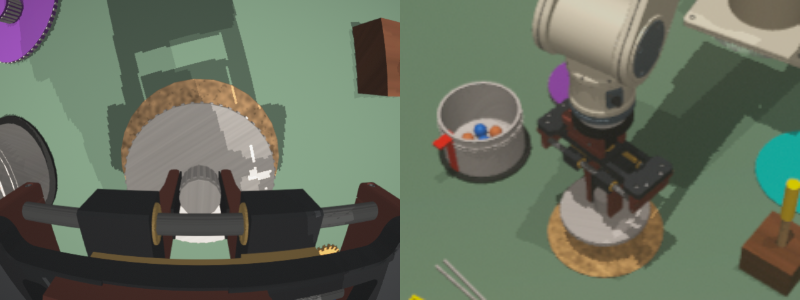

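The lid is level and centred over the cork mat (wrist view at (200,145)). The canister is open, with the beads at its middle. I'll lower the lid gently.

```bash
python3 -m jog '[[0,0,0.3,0,0,0,0],[0,0,0.25,0,0,0,0],[0,0,0.15,0,0,0,0],[0,0,0.05,0,0,0,0],[0,0,0.03,0,0,0,0],[0,0,0.02,0,0,0,0],[0,0,0,0,0,0,0]]'
python3 -m jog '[[0,0,0.02,0,0,0,0],[0,0,0.02,0,0,0,0],[0,0,0,0,0,0,0]]'
```

```text
t: 8.95
ee_pos: [536.0, -7.7, 24.7]
orientation: [0.386, 3.118, 0.0]
ft_force: [0.1, 0.0, -1.2]
width: 27.5
grasp_force: 30.0
t: 9.25
ee_pos: [535.9, -7.8, 23.1]
orientation: [0.387, 3.118, -0.0]
ft_force: [-0.0, -0.1, -1.5]
width: 27.7
grasp_force: 30.0
```

```bash
python3 -m jog '[[0,0,0.02,0,0,0,0],[0,0,0,0,0,0,0]]'
python3 -m jog '[[0,0,0.015,0,0,0,0],[0,0,0,0,0,0,0]]'
```

```text
t: 9.45
ee_pos: [536.0, -7.8, 22.7]
orientation: [0.387, 3.117, 0.0]
ft_force: [-1.1, 0.5, 5.4]
width: 27.3
grasp_force: 30.0
t: 9.65
ee_pos: [536.0, -7.8, 22.7]
orientation: [0.387, 3.117, 0.0]
ft_force: [-3.2, 0.3, 12.7]
width: 27.8
grasp_force: 30.0
```

```bash
python3 -m jog '[[0,0,-0.015,0,0,0,0.6],[0,0,0,0,0,0,0.6],[0,0,0,0,0,0,0.6],[0,0,0,0,0,0,0.6],[0,0,0,0,0,0,0.6],[0,0,0,0,0,0,0.6],[0,0,-0.3,0,0,0,0.6],[0,0,-0.7,0,0,0,0.6],[0,0,-0.9,0,0,0,0.6],[0,0,-0.9,0,0,0,0.6],[0,0,-0.9,0,0,0,0.6],[0,0,-0.6,0,0,0,0.6],[0,0,0,0,0,0,0.6],[0,0,0,0,0,0,0.6]]'
python3 -c "
from h import *
go((473.5,220.5,195),(473.5,220.5,118))
optics.get_image('top')
for k in optics.masks_of('lid','top')[:2]:
    print(k['conf'],at('top',*k['extent'][:2],18)[:2])
im=save('top','t3.png')[:,:,::-1]; s=save('scene','s3.png')[:,:,::-1]
cv2.imwrite('pics/v3.png',np.hstack([cv2.resize(im[210:300,300:420],(400,300),interpolation=2),cv2.resize(s[165:255,170:290],(400,300),interpolation=2)]))"
```

```text
t: 11.05
ee_pos: [535.9, -7.8, 195.0]
orientation: [0.387, 3.116, 0.0]
ft_force: [1.1, 0.1, -0.1]
width: 52.7
grasp_force: 0.0
(473.5, 220.5, 195) units [ 2.907e+00  5.153e+00 -3.000e-03] n 6 per row [ 0.485  0.859 -0.001]
(473.5, 220.5, 118) units [ 3.000e-03 -1.000e-03  1.925e+00] n 3 per row [ 0.001 -0.     0.642]
t 11.05 pos [535.9  -7.8 195. ] rv [0.387 3.116 0.   ] F [ 1.1  0.1 -0.1] w 52.7 g 0.0 q [-0.04  0.33  1.85 -0.    0.96 -1.36]
0.73 [ 311.54776927 -166.68024931]
```

View pics/v3.png

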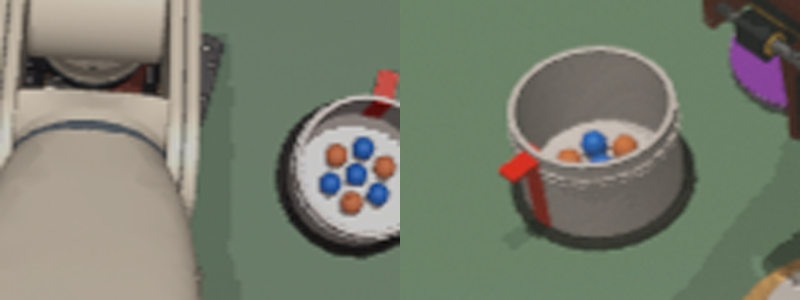

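The canister is open, with the clump centred at crop (357,173) and one bead on the tab side. So I'll lower the rod close to the wall, about 43 mm out. Next, the rod.

```bash
python3 -m jog '[[0.3,0.5,0,0,0,0,0.6],[0.48,0.86,0,0,0,0,0.6],[0.48,0.86,0,0,0,0,0.6],[0.48,0.86,0,0,0,0,0.6],[0.48,0.86,0,0,0,0,0.6],[0.4,0.7,0,0,0,0,0.6],[0.29,0.51,0,0,0,0,0.6],[0,0,0,0,0,0,0.6],[0,0,0,0,0,0,0.6]]'
python3 -c "
from h import *
go((473.5,220.5,118))
im=optics.get_image('top');s=optics.get_image('wrist');cv2.imwrite('pics/w4.png',s[:,:,::-1])
for k in optics.masks_of('lid','top')[:3]:  print(k['conf'],k['extent'],at('top',*k['extent'][:2],25)[:2])
for k in optics.masks_of('rod','wrist')[:2]: print(k['conf'],k['extent'],watt(*k['extent'][:2],170))
"
```

```text
t: 12.15
ee_pos: [472.8, 220.3, 193.4]
orientation: [-0.384, -3.117, 0.002]
ft_force: [0.9, 0.7, 0.3]
width: 52.7
grasp_force: 0.0
(473.5, 220.5, 118) units [-0.017  0.012  1.885] n 3 per row [-0.006  0.004  0.628]
t 12.15 pos [472.8 220.3 193.4] rv [-3.840e-01 -3.117e+00  2.000e-03] F [0.9 0.7 0.3] w 52.7 g 0.0 q [ 0.41  0.31  1.88 -0.    0.95 -0.91]
0.64 [382.1, 327.6, 44.4, 46.5] [ 304.28950088 -170.46308746]
0.59 [326.4, 245.6, 43.7, 39.6] [531.28116357 -10.4439743 ]
0.43 [326.2, 248.6, 54.5, 56.2] [522.64599252 -10.07052055]
0.95 [325.2, 253.1, 30.6, 71.5] [462.2 225.4 170. ]
```

View pics/w4.png

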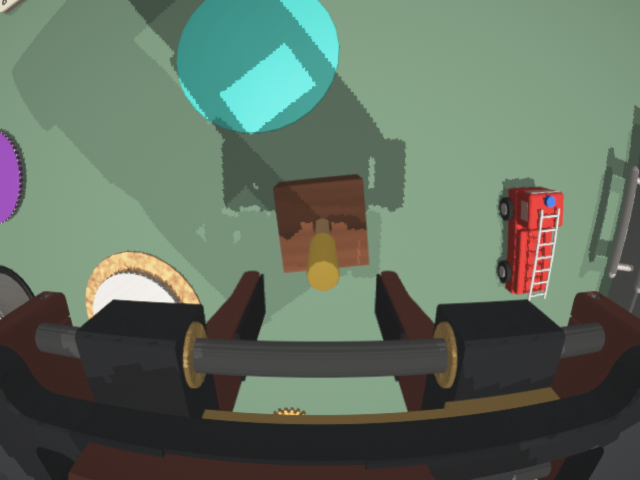

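The wrist view shows the rod top at (323,276), midway between the finger tips (about 262 and 378). The lid is centred on the cork at (140,300). I'll go down and grip.

```bash
python3 -c "
from h import *
print(watt(323,276,170))"
python3 -m jog '[[0,0,0.3,0,0,0,0.6],[0,0.01,0.5,0,0,0,0.6],[0,0,0.5,0,0,0,0.6],[0,0,0.4,0,0,0,0.5],[0,0,0.2,0,0,0,0.4],[0,0,0,0,0,0,0.2],[0,0,0,0,0,0,0],[0,0,0,0,0,0,0],[0,0,0,0,0,0,0],[0,0,0,0,0,0,0],[0,0,0,0,0,0,0],[0,0,0,0,0,0,0],[0,0,0,0,0,0,0],[0,0,0,0,0,0,0]]'
```

```text
[474.3 221.2 170. ]
t: 13.75
ee_pos: [473.9, 221.0, 118.8]
orientation: [0.386, 3.117, 0.001]
ft_force: [-0.7, -0.3, 6.3]
width: 17.1
grasp_force: 30.0
```

```bash
python3 -m jog '[[0,0,-0.2,0,0,0,0],[0,0,-0.4,0,0,0,0],[0,0,-0.5,0,0,0,0],[0,0,-0.5,0,0,0,0],[0,0,-0.5,0,0,0,0],[0,0,-0.4,0,0,0,0],[0,0,-0.2,0,0,0,0],[0,0,0,0,0,0,0]]'
python3 -c "
from h import *
go((531.9,-248.1,226))"
```

```text
t: 14.55
ee_pos: [473.9, 221.0, 227.3]
orientation: [0.386, 3.116, 0.002]
ft_force: [0.9, -0.5, -1.0]
width: 17.5
grasp_force: 30.0
(531.9, -248.1, 226) units [ -4.272 -11.019   0.026] n 13 per row [-0.329 -0.848  0.002]
t 14.55 pos [473.9 221.  227.3] rv [3.860e-01 3.116e+00 2.000e-03] F [ 0.9 -0.5 -1. ] w 17.5 g 29.999565482139587 q [ 0.41  0.27  1.85  0.    1.02 -0.91]
```

```bash
python3 -m jog '[[-0.12,-0.3,0,0,0,0,0],[-0.24,-0.6,0,0,0,0,0],[-0.33,-0.84,0,0,0,0,0],[-0.33,-0.84,0,0,0,0,0],[-0.33,-0.84,0,0,0,0,0],[-0.33,-0.84,0,0,0,0,0],[-0.33,-0.84,0,0,0,0,0],[-0.33,-0.84,0,0,0,0,0],[-0.33,-0.84,0,0,0,0,0],[-0.33,-0.84,0,0,0,0,0],[-0.33,-0.84,0,0,0,0,0],[-0.33,-0.84,0,0,0,0,0],[-0.33,-0.84,0,0,0,0,0],[-0.25,-0.6,0,0,0,0,0],[-0.13,-0.3,0,0,0,0,0],[0,0,0,0,0,0,0],[0,0,0,0,0,0,0],[0,0,0,0,0,0,0]]'
python3 -c "
from h import *
go((531.9,-248.1,195))
s=save('scene','s5.png');optics.get_image('top')
for k in optics.masks_of('rod','scene')[:2]: print(k['conf'],k['extent'])
cv2.imwrite('pics/v5.png',cv2.resize(s[90:240,150:350,::-1],(800,600),interpolation=2))
print(px('scene',(531.9,-248.1,117)),px('scene',(531.9,-248.1,277)))
for i in range(1,8):
  for k in optics.masks_of('bead%d'%i,'top')[:1]:print(i,k['conf'],at('top',*k['extent'][:2],15)[:2])
"
```

```text
t: 16.35
ee_pos: [534.7, -248.9, 226.0]
orientation: [-0.385, -3.117, -0.001]
ft_force: [0.2, -0.6, -1.0]
width: 17.6
grasp_force: 30.0
(531.9, -248.1, 195) units [0.072 0.001 0.775] n 1 per row [0.072 0.001 0.775]
t 16.35 pos [ 534.7 -248.9  226. ] rv [-3.850e-01 -3.117e+00 -1.000e-03] F [ 0.2 -0.6 -1. ] w 17.6 g 29.999860525131226 q [-0.46  0.37  1.71  0.    1.07 -1.78]
0.46 [206.1, 170.8, 17.3, 49.4]
(np.float64(211.4801305170718), np.float64(194.9246069878867)) (np.float64(201.07645215617558), np.float64(141.21416953221555))
```

View pics/v5.png

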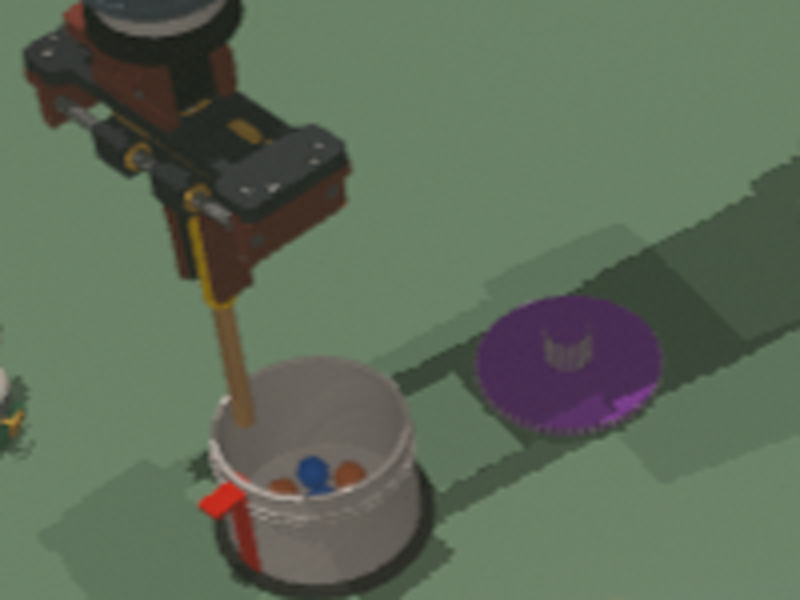

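The rod hangs straight, its end at crop (245,424), i.e. pixel (211,196) against a predicted (211.5,195), so it is over the tab side near the wall. I'll lower it.

```bash
python3 -m jog '[[0.03,0,0.2,0,0,0,0],[0.02,0,0.35,0,0,0,0],[0,0,0.45,0,0,0,0],[0,0,0.45,0,0,0,0],[0,0,0.45,0,0,0,0],[0,0,0.35,0,0,0,0],[0,0,0.25,0,0,0,0],[0,0,0.15,0,0,0,0],[0,0,0.05,0,0,0,0],[0,0,0.03,0,0,0,0],[0,0,0,0,0,0,0]]'
python3 - <<'E'
from h import *
o=ctrl.get_obs(); Rm=R.from_rotvec(o['orientation']).as_matrix(); go((532.7,-248.1,116))
c=np.array([490,-238.3]); p=np.array(o['ee_pos'][:2])
a0=-13.1; print(np.hypot(*(p-c)),np.degrees(np.arctan2(*(p-c)[::-1])))
q=p
for k in range(0,41):
    a=np.radians(a0+18*k); r=33 if k<20 else 32
    if k in(0,): continue
    t=c+r*np.array([np.cos(a),np.sin(a)])
    if k==1: t=c+37*np.array([np.cos(a),np.sin(a)])
    d=np.append(t-q,0); print('[%.2f,%.2f,0,0,0,0,0]'%tuple((Rm.T@d/40)[:2]),end=','); q=t
    if k%20==0: print()
E
```

```text
t: 17.95
ee_pos: [533.5, -249.8, 117.6]
orientation: [0.387, 3.117, -0.001]
ft_force: [-0.7, 0.5, -0.3]
width: 17.6
grasp_force: 30.0
(532.7, -248.1, 116) units [0.03  0.037 0.039] n 1 per row [0.03  0.037 0.039]
t 17.95 pos [ 533.5 -249.8  117.6] rv [ 3.870e-01  3.117e+00 -1.000e-03] F [-0.7  0.5 -0.3] w 17.6 g 29.999745190143585 q [-0.46  0.51  1.78 -0.    0.85 -1.78]
44.99704024134872 -14.82114228884601
[0.25,0.32,0,0,0,0,0],[0.22,0.20,0,0,0,0,0],[0.19,0.18,0,0,0,0,0],[0.23,0.11,0,0,0,0,0],[0.26,0.04,0,0,0,0,0],[0.25,-0.04,0,0,0,0,0],[0.23,-0.12,0,0,0,0,0],[0.18,-0.19,0,0,0,0,0],[0.11,-0.23,0,0,0,0,0],[0.04,-0.26,0,0,0,0,0],[-0.04,-0.25,0,0,0,0,0],[-0.12,-0.23,0,0,0,0,0],[-0.19,-0.18,0,0,0,0,0],[-0.23,-0.11,0,0,0,0,0],[-0.26,-0.04,0,0,0,0,0],[-0.25,0.04,0,0,0,0,0],[-0.23,0.12,0,0,0,0,0],[-0.18,0.19,0,0,0,0,0],[-0.11,0.23,0,0,0,0,0],[-0.01,0.26,0,0,0,0,0],
[0.04,0.25,0,0,0,0,0],[0.12,0.22,0,0,0,0,0],[0.18,0.17,0,0,0,0,0],[0.23,0.11,0,0,0,0,0],[0.25,0.03,0,0,0,0,0],[0.25,-0.04,0,0,0,0,0],[0.22,-0.12,0,0,0,0,0],[0.17,-0.18,0,0,0,0,0],[0.11,-0.23,0,0,0,0,0],[0.03,-0.25,0,0,0,0,0],[-0.04,-0.25,0,0,0,0,0],[-0.12,-0.22,0,0,0,0,0],[-0.18,-0.17,0,0,0,0,0],[-0.23,-0.11,0,0,0,0,0],[-0.25,-0.03,0,0,0,0,0],[-0.25,0.04,0,0,0,0,0],[-0.22,0.12,0,0,0,0,0],[-0.17,0.18,0,0,0,0,0],[-0.11,0.23,0,0,0,0,0],[-0.03,0.25,0,0,0,0,0],
```

```bash
python3 -m jog '[[0.12,0.16,0,0,0,0,0],[0.13,0.16,0,0,0,0,0],[0.22,0.20,0,0,0,0,0],[0.19,0.18,0,0,0,0,0],[0.23,0.11,0,0,0,0,0],[0.26,0.04,0,0,0,0,0],[0.25,-0.04,0,0,0,0,0],[0.23,-0.12,0,0,0,0,0],[0.18,-0.19,0,0,0,0,0],[0.11,-0.23,0,0,0,0,0],[0.04,-0.26,0,0,0,0,0]]'
cat > pol.py <<'E'
from h import *
o=ctrl.get_obs(); c=np.array([490,-238.3]); p=np.array(o['ee_pos'][:2])-c
print('r',np.hypot(*p).round(1),'ang from tab',(np.degrees(np.arctan2(p[1],p[0]))+13.1)%360)
E
python3 pol.py
```

```text
t: 19.05
ee_pos: [457.1, -230.9, 117.3]
orientation: [0.388, 3.116, 0.0]
ft_force: [6.1, -0.1, -0.4]
width: 17.4
grasp_force: 30.0
r 33.7 ang from tab 180.47424459906784
```

```bash
python3 -m jog '[[-0.04,-0.25,0,0,0,0,0],[-0.12,-0.23,0,0,0,0,0],[-0.19,-0.18,0,0,0,0,0],[-0.23,-0.11,0,0,0,0,0],[-0.26,-0.04,0,0,0,0,0],[-0.25,0.04,0,0,0,0,0],[-0.23,0.12,0,0,0,0,0],[-0.18,0.19,0,0,0,0,0],[-0.11,0.23,0,0,0,0,0],[-0.03,0.26,0,0,0,0,0]]'; python3 pol.py
python3 - <<'E'
from h import *
s=save('scene','s6.png');t=save('top','t6.png')
cv2.imwrite('pics/v6.png',np.hstack([cv2.resize(s[150:240,170:290,::-1],(400,300),interpolation=2),cv2.resize(t[210:300,350:470,::-1],(400,300),interpolation=2)]))
E
```

```text
t: 20.05
ee_pos: [520.4, -244.3, 116.6]
orientation: [-0.385, -3.115, 0.0]
ft_force: [-6.4, -0.8, 1.4]
width: 17.6
grasp_force: 30.0
r 31.0 ang from tab 1.9388609405933135
```

View pics/v6.png

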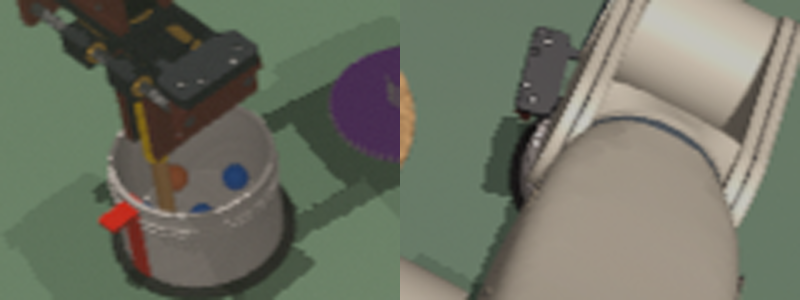

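One turn is done and the beads are spreading: terracotta at (175,178), blue at (235,177) and (200,210). The rod is still upright. Second turn.

```bash
python3 -m jog '[[0.03,0.24,0,0,0,0,0],[0.11,0.22,0,0,0,0,0],[0.18,0.18,0,0,0,0,0],[0.23,0.11,0,0,0,0,0],[0.25,0.03,0,0,0,0,0],[0.25,-0.04,0,0,0,0,0],[0.22,-0.12,0,0,0,0,0],[0.18,-0.18,0,0,0,0,0],[0.11,-0.23,0,0,0,0,0],[0.03,-0.25,0,0,0,0,0]]'; python3 pol.py
python3 -m jog '[[-0.04,-0.25,0,0,0,0,0],[-0.12,-0.22,0,0,0,0,0],[-0.18,-0.18,0,0,0,0,0],[-0.23,-0.11,0,0,0,0,0],[-0.25,-0.03,0,0,0,0,0],[-0.25,0.04,0,0,0,0,0],[-0.22,0.12,0,0,0,0,0],[-0.18,0.18,0,0,0,0,0],[-0.11,0.23,0,0,0,0,0],[-0.03,0.25,0,0,0,0,0],[0,0,0,0,0,0,0],[0,0,0,0,0,0,0]]'; python3 pol.py
```

```text
t: 21.15
ee_pos: [458.0, -231.4, 117.1]
orientation: [-0.387, -3.117, -0.001]
ft_force: [-0.4, -0.5, -1.6]
width: 17.4
grasp_force: 30.0
r 32.7 ang from tab 181.00672388107114
t: 22.35
ee_pos: [522.3, -245.4, 117.4]
orientation: [0.385, 3.117, -0.001]
ft_force: [0.7, -0.6, -0.5]
width: 17.6
grasp_force: 30.0
r 33.1 ang from tab 0.7293612565319965
```

Two full turns are done, back at the tab. Now I'll ease the rod's end outward and lean it about 4° towards the tab-side rim, so it will stand there when let go.

```bash
python3 -m jog '[[-0.08,0,0,0,0.1,0,0],[-0.1,0,0,0,0.15,0,0],[-0.1,0,0,0,0.2,0,0],[-0.08,0,0,0,0.15,0,0],[-0.06,0,0,0,0.1,0,0],[-0.02,0,0,0,0,0,0],[0,0,0,0,0,0,0]]'
python3 -m jog '[[0,0,0.03,0,0,0,0],[0,0,0.02,0,0,0,0],[0,0,0,0,0,0,0]]'
cat >> pol.py <<'E'
Rm=R.from_rotvec(o['orientation']).as_matrix(); z=-Rm[:,2]; b=np.array(o['ee_pos'])-108.8*z; u=np.array([.974,-.227]);v=np.array([.227,.974])
print('bottom r',(b[:2]-c)@u,(b[:2]-c)@v,b[2],'lean',np.degrees(z[:2]@u),np.degrees(z[:2]@v),'r at 80',(b[:2]-c)@u+75*(z[:2]@u))
E
python3 pol.py
```

```text
t: 23.05
ee_pos: [538.2, -250.9, 116.2]
orientation: [-0.377, -3.043, -0.012]
ft_force: [-3.5, -2.5, -0.1]
width: 17.4
grasp_force: 30.0
t: 23.35
ee_pos: [539.2, -249.8, 114.5]
orientation: [-0.378, -3.046, -0.014]
ft_force: [-0.1, 0.2, -0.9]
width: 17.7
grasp_force: 30.0
r 50.5 ang from tab 359.97154624222156
bottom r 42.646050707160406 0.17432352645719895 6.033171973688752 lean 4.161105910436305 -0.09612644029008854 r at 80 48.09292560675864
```

```bash
python3 -m jog '[[-0.015,0,0.02,0,0,0,0],[0,0,0,0,0,0,0]]'
python3 -m jog '[[0,0,0.015,0,0,0,0],[0,0,0,0,0,0,0]]'
```

```text
t: 23.55
ee_pos: [539.6, -249.9, 114.0]
orientation: [-0.378, -3.046, -0.014]
ft_force: [0.8, 0.2, 0.6]
width: 17.5
grasp_force: 30.0
t: 23.75
ee_pos: [539.7, -250.0, 113.8]
orientation: [-0.378, -3.046, -0.014]
ft_force: [0.3, 0.0, 4.5]
width: 17.4
grasp_force: 30.0
```

The rod's end is on the floor. Release.

```bash
python3 -m jog '[[0,0,0,0,0,0,0.25],[0,0,0,0,0,0,0.3],[0,0,0,0,0,0,0.4],[0,0,0,0,0,0,0.5],[0,0,0,0,0,0,0.6],[0,0,0,0,0,0,0.6],[0,0,0,0,0,0,0.6],[0,0,0,0,0,0,0.6]]'
python3 - <<'E'
from h import *
s=save('scene','s7.png');t=save('wrist','w7.png')
cv2.imwrite('pics/v7.png',np.hstack([cv2.resize(s[130:250,160:320,::-1],(400,300),interpolation=2),cv2.resize(t[:,:,::-1],(400,300))]))
E
```

```text
t: 24.55
ee_pos: [539.2, -249.9, 113.1]
orientation: [-0.378, -3.045, -0.014]
ft_force: [-0.2, -0.4, 0.2]
width: 52.4
grasp_force: 0.0
```

View pics/v7.png

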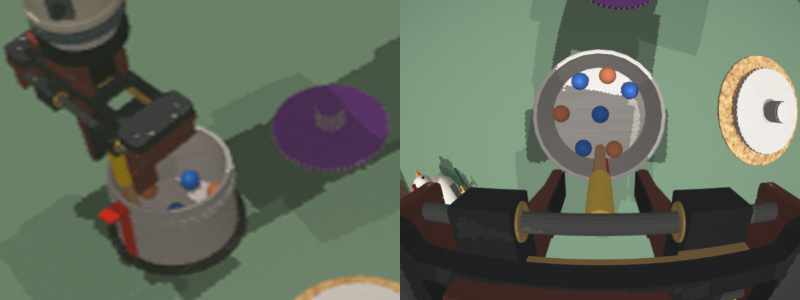

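The rod stands against the tab-side rim between the open fingers. All seven beads are inside and spread out to the wall, with one in the middle. I'll retreat along the rod.

```bash
python3 -m jog '[[0,0,-0.2,0,0,0,0.6],[0,0,-0.4,0,0,0,0.6],[0,0,-0.5,0,0,0,0.6],[0,0,-0.6,0,0,0,0.6],[0,0,-0.7,0,0,0,0.6],[0,0,-0.7,0,0,0,0.6],[0,0,-0.5,0,0,0,0.6],[0.5,0.5,0,0,0,0,0.6],[0.5,0.8,0,0,0,0,0.6],[0.2,0.8,0,0,0,0,0.6],[0,0.8,0,0,0,0,0.6],[0,0.5,0,0,0,0,0.6],[0,0,0,0,0,0,0.6],[0,0,0,0,0,0,0.6]]'
python3 - <<'E'
from h import *
s=save('scene','s8.png');t=save('top','t8.png')
cv2.imwrite('pics/v8.png',np.hstack([cv2.resize(s[150:300,140:340,::-1],(400,300),interpolation=2),cv2.resize(t[180:315,310:490,::-1],(400,300),interpolation=2)]))
E
```

```text
t: 26.05
ee_pos: [536.3, -108.9, 260.7]
orientation: [-0.376, -3.046, -0.013]
ft_force: [0.3, -0.3, -0.7]
width: 52.7
grasp_force: 0.0
```

View pics/v8.png

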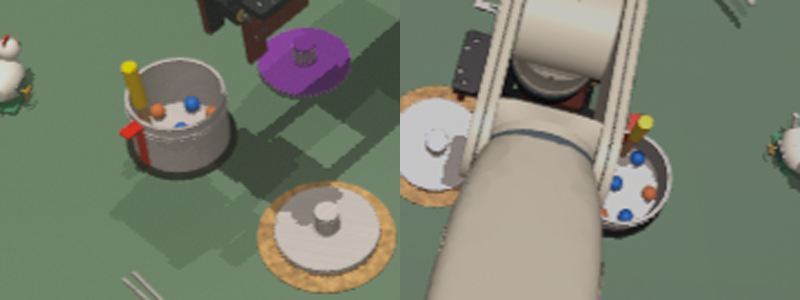

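The rod stands in the canister at the tab with the beads spread and inside, the lid sits centred on the cork, and the arm is clear. Handing in.

```bash
python3 -c "
from workcell import ctrl
print(ctrl.close_job())"
```

```text
the job is handed in; nothing more can be done
None
```

I handed the job in at about 26 s: the lid is upright on the middle of the cork mat, I stirred two anticlockwise turns from the red tab and back, the beads are spread (one still at the middle) with all seven inside, and the rod stands leaning on the rim at the tab; no verdict came back.

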